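Find the loose lid bolt on the dish incubator and hold that lid open

TASK

One of the three lid bolts on the dish incubator has worked loose: tap the bolts one after the other from the robot's left to its right, pressing firmly enough that a loose one sinks right in. Then lift the lid behind the loose bolt by its handle to about 50 degrees (45 at least) and finish still holding it open and still, so that a colleague can get at the dish and the fixing. Leave the other two lids shut and the bottle, beaker and dishes where they stand.

Things in the scene. Friction and masses are not known exactly. Their poses are not given: they have to be found in the camera images.
- incubator: blue-painted metal three-bay dish incubator, fixed to the bench, 180 deep (its x), 320 wide (its y), 75 high with lids shut. Origin at bench height; x away from the robot, y to its left, turned up to 0.25 rad. A lower ledge (top 60 above the bench) along its front (robot side) has three hex bolts; behind each, along x, is the lid that it clamps. Bays are 100 apart.
- bolt_left_top (a point): centre of the top face of the left steel hex bolt (left, middle, right as seen from the robot): head 21 across corners on a 25 flange, standing 14 above the ledge, its top about 75 above the bench. Moves with the bolt.
- bolt_left (a joint): how far the left bolt has sunk, m: 0 at the start for all three, 0.008 fully sunk. A loose bolt gives way at about 1 to 2 N pressed straight down, sinks 8 mm to its stop and stays down; a tight bolt gives less than 2 mm. Press with about 5 N. All three look alike until pressed.
- lid_left_handle (a point): middle of the round black horizontal bar of the left lid's handle: bar diameter 10, 60 long along the incubator's y on two posts, 35 clear from the lid's top face to the bar's axis, 80 from the hinge towards the robot. The lid is an aluminium plate 104 x 94 x 4, about 0.2 kg. Moves with the lid.
- lid_left_hinge (a point): middle of the left lid's hinge axis, which runs along the incubator's y at the rear edge of the lid, 71 above the bench.
- lid_left (a joint): opening angle of the left lid, rad: 0 shut, grows as the front edge rises, stop at 1.3. It swings freely and falls shut when let go; the bolt does not block it mechanically.
- bolt_middle_top (a point): centre of the top face of the middle steel hex bolt (left, middle, right as seen from the robot): head 21 across corners on a 25 flange, standing 14 above the ledge, its top about 75 above the bench. Moves with the bolt.
- bolt_middle (a joint): how far the middle bolt has sunk, m: 0 at the start for all three, 0.008 fully sunk. A loose bolt gives way at about 1 to 2 N pressed straight down, sinks 8 mm to its stop and stays down; a tight bolt gives less than 2 mm. Press with about 5 N. All three look alike until pressed.
- lid_middle_handle (a point): middle of the round black horizontal bar of the middle lid's handle: bar diameter 10, 60 long along the incubator's y on two posts, 35 clear from the lid's top face to the bar's axis, 80 from the hinge towards the robot. The lid is an aluminium plate 104 x 94 x 4, about 0.2 kg. Moves with the lid.
- lid_middle_hinge (a point): middle of the middle lid's hinge axis, which runs along the incubator's y at the rear edge of the lid, 71 above the bench.
- lid_middle (a joint): opening angle of the middle lid, rad: 0 shut, grows as the front edge rises, stop at 1.3. It swings freely and falls shut when let go; the bolt does not block it mechanically.
- bolt_right_top (a point): centre of the top face of the right steel hex bolt (left, middle, right as seen from the robot): head 21 across corners on a 25 flange, standing 14 above the ledge, its top about 75 above the bench. Moves with the bolt.
- bolt_right (a joint): how far the right bolt has sunk, m: 0 at the start for all three, 0.008 fully sunk. A loose bolt gives way at about 1 to 2 N pressed straight down, sinks 8 mm to its stop and stays down; a tight bolt gives less than 2 mm. Press with about 5 N. All three look alike until pressed.
- lid_right_handle (a point): middle of the round black horizontal bar of the right lid's handle: bar diameter 10, 60 long along the incubator's y on two posts, 35 clear from the lid's top face to the bar's axis, 80 from the hinge towards the robot. The lid is an aluminium plate 104 x 94 x 4, about 0.2 kg. Moves with the lid.
- lid_right_hinge (a point): middle of the right lid's hinge axis, which runs along the incubator's y at the rear edge of the lid, 71 above the bench.
- lid_right (a joint): opening angle of the right lid, rad: 0 shut, grows as the front edge rises, stop at 1.3. It swings freely and falls shut when let go; the bolt does not block it mechanically.
- dish_stack: stack of two closed clear plastic dishes, diameter 62, height 32; origin at the centre of its underside; bystander
- reagent_bottle: amber glass bottle, diameter 60, height 130; origin at the centre of its underside; bystander
- beaker: open glass cup, diameter 66 at the rim, height 85; origin at the centre of its underside; bystander

How it is judged:
By the outcome, as a careful person would: the job done as asked, in the order asked, and still so for the second after the job is handed in, while the arm keeps its last pose, push and grip.
It also fails if it takes over 51 s, if anything falls off the work surface, if the arm or the gripper's body presses on something with over 40 N, if the wrist force passes 120 N, or if a joint passes its speed limit or range.

ROBOT

A 6-joint arm with a two-finger parallel gripper is mounted at the origin on the work surface. World frame = base frame: x ahead of the robot, y to its left, z up, the work surface at z = 0. Lengths are in mm, angles in rad, forces in N, time in s.
With the tool pointing down it reaches from about 275 to 725 mm from the base axis. Payload 5.6 kg.
Tool frame: the origin (TCP) lies midway between the tips of the shut fingers; the grasp point (between the pads) lies 19 mm behind it; z points along the fingers, x is the direction in which the jaws open and shut, and the axes are right-handed (so a half turn about z gives the same grasp; the last joint's range is limited). The gripper opens to 85 mm and grips with 20 to 120 N. Pads are 22 mm wide; open, the fingers measure 114 mm over their backs; the gripper's body (76 mm by 85 mm) begins 54 mm behind the grasp point. The pads swing forward as they close: fully open they stand 13 mm farther back than shut.
Start: joints at [0.285, 0.255, 0.108, 0, -1.424, -0.285], TCP at [549.994, 0.025, 231.283] pointing down, gripper open.
Joint ranges: [-2.95, 2.95], [-1.21, 1.97], [-1.09, 1.5], [-2.87, 1.71], [-2.94, -0.07], [-3.05, 3.05]. Speed limits (rad/s): [2.57, 2.57, 3.14, 3.14, 3.14, 3.14].

INTERFACE

Orientations are given as a unit quaternion [w, x, y, z].
In Python, from workcell import env gives the robot as it stands.
- The arm moves only by the tool servo_tool, never from a script. Its argument "commands" is one flat list of numbers, 4 for each row, row after row: the shift along the tool's x, y, z as a fraction of full scale, then the turn about the tool's z as a fraction of full scale. A call has 1 to 20 rows; each row is the pose to reach, as a shift and turn from the pose commanded when the call began, along the tool's axes at that moment; what a row does not reach only later rows make up. Full scale, the value 1, is 0.5 m for a shift and pi/2 rad for a turn. A row lasts 1/8 s, in which the tool goes at most 62.5 mm and 10.7 degrees, less where a joint would pass 70% of its speed; a pose out of reach is approached as far as the arm can. A call with a number of a shift or a turn outside -1 to 1 is refused whole. A call with a gripper value outside its range is refused whole. "claw" is the opening, from -1 (shut) to 1 (fully open), set as the call begins (left out, the last holds). The fingers move at their own pace and stop on an object; "grip_force" is the grip in N (left out, the last holds). Time passes only in rows, so rows that repeat a pose let the fingers close. It gives the time, the measured TCP pose, the force and the opening at its end, in the units of the state.
- env.observe(): the state, without advancing time (a new reading comes with each control period).
- env.snapshot(name): name is "scene" or "side" or "wrist"; returns a dict with "pixels" (400x640x3 uint8, blue, green, red), "z_map" (400x640 float32, mm along the optical axis (not along the pixel's ray), 0 where there is no reading), "mtx" (3x3 intrinsics, pixels), "R" (3x3) and "t" (3): a world point X has camera coordinates R X + t; the wrist camera has in their place "tool_from_camera" (4x4, takes a point from camera to tool coordinates, whose origin is the TCP and whose axes are the tool frame's). Camera axes: x right, y down, z forward; pixel columns grow to the right and rows downward; lengths in mm; the calibration is good to about 2 mm. A picture is of the moment at which its call begins: read the wrist's pose just before it.
- env.close_job(): hands the job in, once; it reports no verdict.
The state is a dict: "clock": time; "joint_pos": joint angles; "joint_vel": joint speeds; "tau": joint torques, N m; "tool_pos": TCP position; "tcp_rot": TCP orientation; "wrist_force": force on the tool from outside, world axes, zero at the start; "torque": the same for the moment, N m; "width": opening from 0.0 (shut) to 1.0 (fully open).
Only numpy, scipy, OpenCV 4.12 (cv2) and the standard library are available. Lean on these libraries where they do the work, as an engineer would, in place of code of your own. Each camera call takes 0.05 s, during which the arm holds its last target. There are 200 camera calls.

## Working session

There is one attempt and no reset: what is moved stays moved. The work goes in short steps, Python scripts to look and compute and a tool call to move; the robot and the scene stay as the last step left them, time stands still between calls to the robot, and variables do not carry over. Pictures are saved under pics/ and viewed, about 8 in all and at most 12, crops included, and the job is handed in when it is done.

Besides the shell and the picture viewer there is one more tool, called by a JSON object that holds its "fn" and its "kwargs". servo_tool: Moves the arm, as the interface text tells. Its arguments: {"type":"object","properties":{"commands":{"type":"array"},"claw":{"type":"number"},"grip_force":{"type":"number"}},"required":["commands"]}

```bash
mkdir -p pics; ls
python3 - <<'E'
from workcell import env
import cv2,numpy as np
print(env.observe())
ims=[]
for n in ("scene","side","wrist"):
    s=env.snapshot(n); np.savez(f"/tmp/{n}.npz",**s); cv2.imwrite(f"pics/{n}0.png",s["pixels"])
    for k in s:
        if k not in("pixels","z_map"): print(n,k,np.round(s[k],3).tolist())
E
```

```text
pics
{'clock': 0.0, 'joint_pos': array([ 2.84584434e-01,  2.55758360e-01,  1.06989042e-01, -5.01697388e-04,
       -1.42390314e+00, -2.84630605e-01]), 'joint_vel': array([ 1.34529960e-03, -4.06976767e-06, -4.91840434e-04,  1.06111995e-03,
        1.02182943e-03,  1.42318323e-05]), 'tau': array([-4.48901856e-04, -3.86631560e+01,  2.37934113e+01,  5.36471218e+00,
       -6.25866101e-03, -4.57470776e-06]), 'tool_pos': array([5.49493766e+02, 5.71393300e-02, 2.30379563e+02]), 'tcp_rot': array([-9.69992254e-04,  6.00340401e-05,  9.99999527e-01, -2.52586432e-05]), 'wrist_force': array([ 0.60259482, -0.5175025 , -0.41878239]), 'torque': array([-0.01446333,  0.0369813 ,  0.02534628]), 'width': 0.999651235292081}
scene mtx [[386.522, 0.0, 317.294], [0.0, 386.522, 205.534], [0.0, 0.0, 1.0]]
scene R [[0.335, 0.942, -0.0], [0.773, -0.275, -0.572], [-0.539, 0.192, -0.82]]
scene t [-204.919, -390.837, 1305.16]
side mtx [[449.346, 0.0, 317.68], [0.0, 449.346, 201.909], [0.0, 0.0, 1.0]]
side R [[0.998, -0.056, -0.017], [-0.044, -0.519, -0.854], [0.04, 0.853, -0.52]]
side t [-585.607, 128.47, 1127.05]
wrist mtx [[311.008, 0.0, 320.874], [0.0, 311.008, 200.484], [0.0, 0.0, 1.0]]
wrist tool_from_camera [[1.0, 0.0, 0.001, 0.57], [-0.0, 0.965, 0.263, -64.999], [-0.001, -0.263, 0.965, -142.586], [0.0, 0.0, 0.0, 1.0]]
```

View pics/scene0.png

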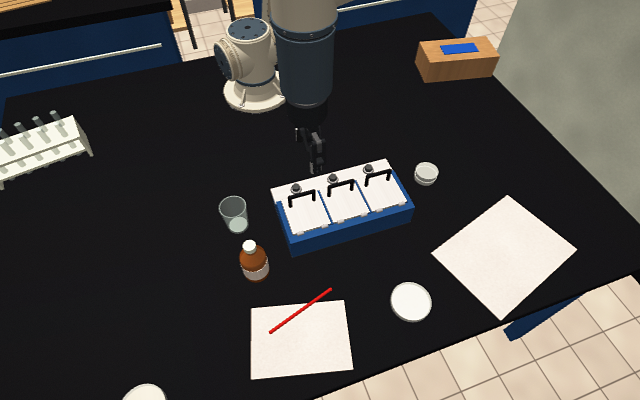

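View pics/wrist0.png

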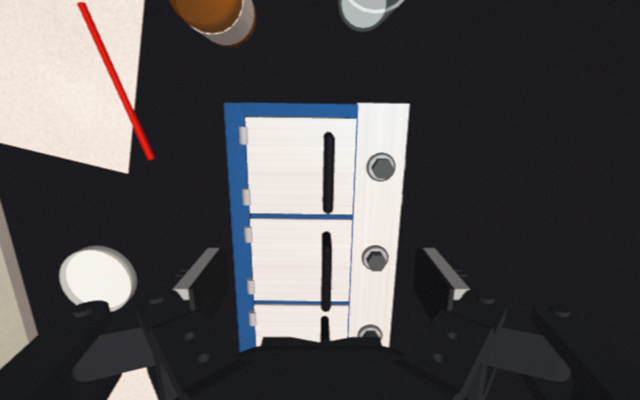

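The scene view shows the incubator with the beaker and bottle on the robot's right and a dish stack on its left. In the wrist view (right = −x, down = +y), the bolts are near (381,167) right, (375,259) middle and (370,335) left. The handle bars are at u≈328.

```bash
cat > h.py <<'E'
import numpy as np,cv2
from scipy.spatial.transform import Rotation as Ro
from workcell import env
def tool(o):
    q=o["tcp_rot"]; return Ro.from_quat([q[1],q[2],q[3],q[0]]).as_matrix(),np.array(o["tool_pos"])
def cam(name,s,o):
    if name=="wrist":
        R,p=tool(o);T=s["tool_from_camera"];return R@T[:3,:3],R@T[:3,3]+p   # world_from_cam
    return s["R"].T,-s["R"].T@s["t"]
def ray(name,s,o,u,v,z):
    R,c=cam(name,s,o);K=s["mtx"];d=R@np.array([(u-K[0,2])/K[0,0],(v-K[1,2])/K[1,1],1]);return c+d*(z-c[2])/d[2]
def zpix(name,s,o,u,v):
    R,c=cam(name,s,o);K=s["mtx"];return c+R@(np.array([(u-K[0,2])/K[0,0],(v-K[1,2])/K[1,1],1])*s["z_map"][int(v),int(u)])
E
python3 - <<'E'
from h import *
o=env.observe(); s=dict(np.load("/tmp/wrist.npz"))
for n,(u,v) in dict(R=(381,167),M=(375,259),L=(370,335)).items():
    print(n,ray("wrist",s,o,u,v,75).round(1),zpix("wrist",s,o,u,v).round(1))
# refine bolts by grey blob inside white ledge
g=cv2.cvtColor(s["pixels"],cv2.COLOR_BGR2GRAY)
for n,(u,v) in dict(R=(381,167),M=(375,259)).items():
    w=(g[v-20:v+21,u-18:u+19]<130).astype(np.uint8); k,l,st,c=cv2.connectedComponentsWithStats(w)
    print(n,[(st[i,4],(c[i]+[u-18,v-20]).round(1).tolist()) for i in range(1,k) if st[i,4]>30])
for v0,v1 in((133,212),(232,310)):
    for v in(v0+4,v1-4): print("bar",ray("wrist",s,o,328 if v0<200 else 326,v,113).round(1),zpix("wrist",s,o,328 if v0<200 else 326,v).round(1))
for u,v in((409,103),(225,103),(300,160),(300,260),(390,210)): print(u,v,zpix("wrist",s,o,u,v).round(1))
# side, scene z for incubator via depth
for n in("scene",):
    q=dict(np.load(f"/tmp/{n}.npz"))
    for u,v in((296,187),(333,178),(369,168)): print(n,ray(n,q,o,u,v,75).round(1))
    for u,v in((302,196),(341,184),(378,173)): print(n,"bar",ray(n,q,o,u,v,113).round(1))
w=s["pixels"][90:350,215:425]
q=dict(np.load("/tmp/side.npz"))["pixels"]
cv2.imwrite("pics/c1.png",np.hstack([cv2.resize(w,None,fx=2.2,fy=2.2),]))
cv2.imwrite("pics/side0.png",q)
E
```

```text
R [490.6 -17.3  75. ] [490.4 -17.2  74.2]
M [491.9  79.7  75. ] [492.   79.3  75.7]
L [493.2 173.2  75. ] [492.8 175.   72.8]
R [(np.int32(86), [375.2, 161.8]), (np.int32(354), [382.6, 168.5])]
M [(np.int32(76), [371.9, 250.7]), (np.int32(306), [375.8, 260.6])]
bar [542.9 -48.2 113. ] [542.9 -48.3 113.9]
bar [542.5  12.6 113. ] [542.5  12.6 113. ]
bar [544.1  38.7 113. ] [543.6  49.1  87. ]
bar [543.8 110.3 113. ] [543.8 110.8 112.2]
409 103 [ 4.474e+02 -7.920e+01 -2.000e-01]
225 103 [638.5 -76.6  67.8]
300 160 [568.7 -24.1  74.8]
300 260 [570.6  81.6  73.3]
390 210 [476.   30.4  60.8]
scene [495.5 -15.6  75. ]
scene [499.5  82.6  75. ]
scene [499.7 183.1  75. ]
scene bar [554.2 -17.8 113. ]
scene bar [551.6  81.9 113. ]
scene bar [550.2 180.3 113. ]
```

View pics/side0.png

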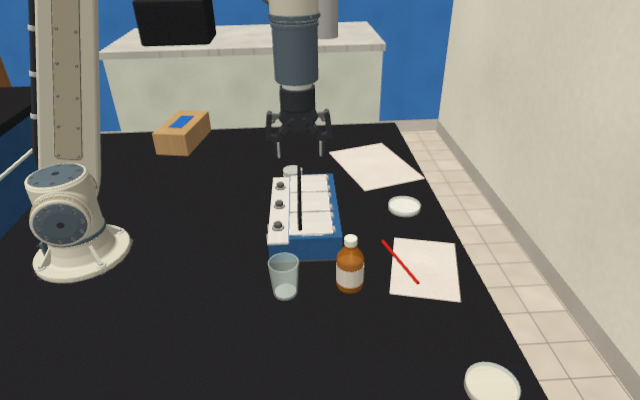

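The side view agrees: bolts are on the robot side, bars behind them, and the incubator is barely turned. I'll move above the left bolt with the gripper shut and look from there.

{"fn": "servo_tool", "kwargs": {"commands": [0.112,0.356,0,0,0.112,0.356,0.1,0,0.112,0.356,0.18,0,0.112,0.356,0.18,0,0.112,0.356,0.18,0,0.112,0.356,0.18,0,0.112,0.356,0.18,0,0.112,0.356,0.18,0], "claw": -1, "grip_force": 40}}

```text
clock: 1.15
tool_pos: [494.5, 177.6, 142.0]
tcp_rot: [0.001, 0.001, 1.0, 0.0]
wrist_force: [0.2, -0.6, 0.2]
width: 0.003
```

Run:
```python
from h import *
o=env.observe(); s=env.snapshot("wrist"); np.savez("/tmp/w1.npz",**s); cv2.imwrite("pics/w1.png",s["pixels"])
print(o["clock"],o["tool_pos"],o["tcp_rot"],o["wrist_force"],o["width"])
```

```text
1.15 [494.53804325 177.57943049 141.98786462] [5.62937915e-04 5.57702940e-04 9.99999618e-01 3.68786302e-04] [ 0.17012446 -0.61353346  0.22721013] 0.002760968388607792
```

View pics/w1.png

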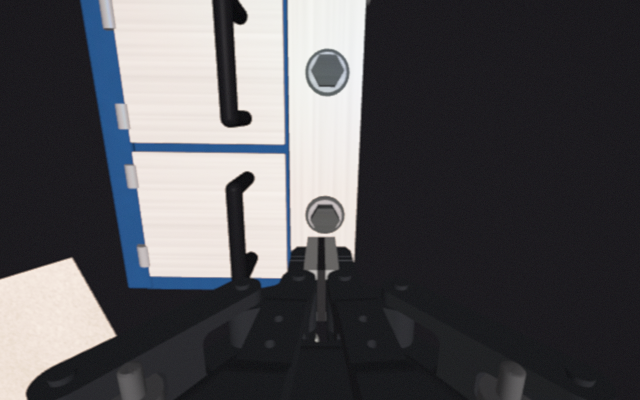

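The left bolt head is at (325,216) just beyond the shut fingertips (321,240), and the middle one is at (327,69). The left bar runs (240,185)→(237,275).

Run:
```python
from h import *
o=env.observe(); s=dict(np.load("/tmp/w1.npz"))
for u,v in((325,218),(328,69)): print(ray("wrist",s,o,u,v,75).round(1),zpix("wrist",s,o,u,v).round(1))
for u,v in((238,185),(237,270),(225,20),(229,115)): print("bar",ray("wrist",s,o,u,v,115).round(1),zpix("wrist",s,o,u,v).round(1))
```

```text
[490.9 182.5  75. ] [490.8 183.2  73.1]
[489.3  84.4  75. ] [489.2  84.3  74.5]
bar [539.9 149.8 115. ] [541.4 151.  109.4]
bar [544.2 202.  115. ] [544.9 203.2 112.8]
bar [540.4  67.5 115. ] [541.1  66.9 112.5]
bar [542.  112.2 115. ] [542.9 112.2 111.8]
```

{"fn": "servo_tool", "kwargs": {"commands": [0.005,0.008,0.06,0,0.005,0.008,0.12,0,0.005,0.008,0.126,0,0.005,0.008,0.128,0,0.005,0.008,0.13,0,0.005,0.008,0.132,0,0.005,0.008,0.134,0,0.005,0.008,0.134,0]}}

```text
clock: 2.2
tool_pos: [491.7, 182.1, 74.5]
tcp_rot: [0.0, -0.0, 1.0, 0.0]
wrist_force: [-0.4, 0.1, 0.7]
width: -0.003
```

{"fn": "servo_tool", "kwargs": {"commands": [0,0,0.002,0,0,0,0.003,0,0,0,0.004,0,0,0,0.004,0]}}

```text
clock: 2.7
tool_pos: [491.6, 182.1, 72.3]
tcp_rot: [0.0, -0.0, 1.0, 0.0]
wrist_force: [0.7, 0.5, 0.5]
width: 0.004
```

{"fn": "servo_tool", "kwargs": {"commands": [0,0,0.002,0,0,0,0.003,0,0,0,0.004,0,0,0,0.004,0]}}

```text
clock: 3.2
tool_pos: [491.5, 182.0, 70.2]
tcp_rot: [-0.0, 0.0, 1.0, -0.0]
wrist_force: [0.1, 0.6, 1.8]
width: -0.002
```

{"fn": "servo_tool", "kwargs": {"commands": [0,0,0.002,0,0,0,0.003,0,0,0,0.004,0,0,0,0.004,0]}}

```text
clock: 3.7
tool_pos: [491.4, 181.9, 68.2]
tcp_rot: [-0.0, 0.0, 1.0, -0.0]
wrist_force: [-0.1, 0.3, 2.0]
width: 0.003
```

Sinking at about 2 N, so it looks loose. I'll go on to its stop.

{"fn": "servo_tool", "kwargs": {"commands": [0,0,0.002,0,0,0,0.003,0,0,0,0.004,0,0,0,0.004,0]}}

```text
clock: 4.2
tool_pos: [491.4, 182.0, 66.4]
tcp_rot: [-0.0, -0.0, 1.0, -0.0]
wrist_force: [-0.3, 0.3, 2.6]
width: -0.002
```

{"fn": "servo_tool", "kwargs": {"commands": [0,0,0.002,0,0,0,0.003,0,0,0,0.003,0,0,0,0.003,0]}}

```text
clock: 4.7
tool_pos: [491.5, 182.0, 65.8]
tcp_rot: [0.0, -0.0, 1.0, -0.0]
wrist_force: [-3.6, 0.1, 9.7]
width: -0.002
```

The left bolt sank about 8 mm and now stands on its stop (10 N at z≈65.8). It is the loose one. Next is the middle bolt.

{"fn": "servo_tool", "kwargs": {"commands": [0,0,-0.06,0,0,0,-0.07,0,0.001,-0.1,-0.07,0,0.001,-0.2,-0.07,0,0.001,-0.2,-0.07,0,0.001,-0.2,-0.04,0,0.001,-0.2,-0.026,0,0.001,-0.2,-0.022,0,0.001,-0.2,-0.02,0,0.001,-0.2,-0.018,0,0.001,-0.2,-0.017,0,0.001,-0.2,-0.017,0]}}

```text
clock: 6.2
tool_pos: [491.3, 82.3, 74.0]
tcp_rot: [0.001, -0.0, 1.0, 0.0]
wrist_force: [-2.0, 1.2, 5.0]
width: -0.002
```

{"fn": "servo_tool", "kwargs": {"commands": [0,0,0.001,0,0,0,0.001,0]}}

```text
clock: 6.45
tool_pos: [491.3, 82.3, 74.0]
tcp_rot: [0.001, -0.0, 1.0, 0.0]
wrist_force: [-5.4, 1.3, 8.9]
width: -0.001
```

The middle bolt is tight. Now the right one.

{"fn": "servo_tool", "kwargs": {"commands": [0,0,-0.05,0,0,0,-0.055,0,0.001,-0.1,-0.055,0,0.001,-0.199,-0.055,0,0.001,-0.199,-0.055,0,0.001,-0.199,-0.025,0,0.001,-0.199,-0.012,0,0.001,-0.199,-0.006,0,0.001,-0.199,-0.003,0,0.001,-0.199,-0.001,0,0.001,-0.199,0,0,0.001,-0.199,0,0]}}

```text
clock: 7.95
tool_pos: [490.6, -17.2, 74.0]
tcp_rot: [0.0, -0.0, 1.0, 0.0]
wrist_force: [-4.1, 2.0, 8.1]
width: 0.005
```

Right bolt is tight as well (8 N, z 74). Left is the loose one, so I'll lift, then open the gripper above the left handle.

{"fn": "servo_tool", "kwargs": {"commands": [0,0,-0.12,0,0,0,-0.234,0,-0.05,0.1,-0.234,0]}}

```text
clock: 8.32
tool_pos: [518.3, 31.7, 196.3]
tcp_rot: [0.006, 0.002, 1.0, 0.001]
wrist_force: [1.2, -0.4, -1.1]
width: -0.003
```

{"fn": "servo_tool", "kwargs": {"commands": [-0.055,0.15,0,0,-0.055,0.299,0,0,-0.055,0.299,0.04,0,-0.055,0.299,0.04,0,-0.055,0.299,0.04,0,-0.055,0.299,0.04,0,-0.055,0.299,0.04,0], "claw": 1}}

```text
clock: 9.2
tool_pos: [543.3, 181.3, 170.5]
tcp_rot: [0.001, 0.001, 1.0, 0.0]
wrist_force: [0.5, 0.4, 1.3]
width: 0.996
```

Run:
```python
from h import *
o=env.observe(); s=env.snapshot("wrist"); np.savez("/tmp/w2.npz",**s); cv2.imwrite("pics/w2.png",s["pixels"])
print(o["clock"],o["tool_pos"],o["tcp_rot"],o["wrist_force"],o["width"])
for u,v in((320,200),(320,220),(320,240)): print(zpix("wrist",s,o,u,v).round(1))
```

```text
9.2 [543.29300414 181.29486882 170.50094057] [5.38899190e-04 5.67422976e-04 9.99999652e-01 2.90738831e-04] [0.48364874 0.41464335 1.30539953] 0.9962428187824066
[543.2 170.4 113. ]
[543.2 185.  111.5]
[543.3 199.3 112.3]
```

View pics/w2.png

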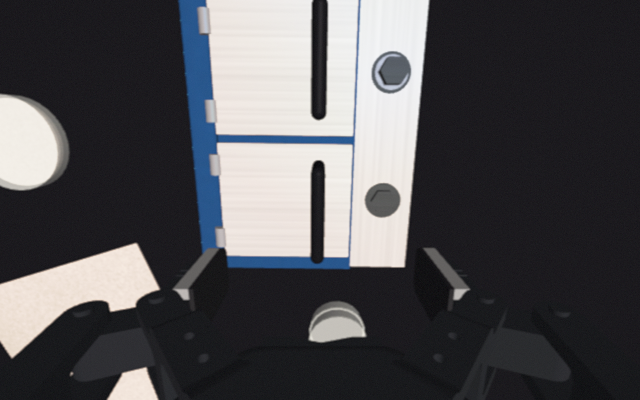

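The bar is centred between the jaws at (318,165)–(318,260), and the left bolt at (382,200) visibly sits low. I'll descend and grip.

{"fn": "servo_tool", "kwargs": {"commands": [-0.001,0,0.08,0,-0.001,0,0.14,0,-0.001,0,0.158,0,-0.001,0,0.158,0,-0.001,0,0.158,0]}}

```text
clock: 9.88
tool_pos: [544.5, 182.4, 92.4]
tcp_rot: [0.001, -0.0, 1.0, 0.001]
wrist_force: [-0.1, 0.0, 0.2]
width: 1.004
```

{"fn": "servo_tool", "kwargs": {"commands": [0,0,0,0,0,0,0,0,0,0,0,0,0,0,0,0,0,0,0,0,0,0,0,0,0,0,0,0,0,0,0,0], "claw": -1, "grip_force": 35}}

```text
clock: 10.88
tool_pos: [545.9, 182.1, 91.1]
tcp_rot: [0.002, 0.0, 1.0, 0.0]
wrist_force: [9.0, -0.6, -4.6]
width: 0.101
```

The bar is held (8.6 mm opening). It sits about 2.4 mm farther out than commanded, so I'll fold that in and follow the arc about the hinge (radius 89).

{"fn": "servo_tool", "kwargs": {"commands": [-0.005,0,0,0,-0.012,0,-0.013,0,-0.02,0,-0.026,0,-0.03,0,-0.039,0,-0.041,0,-0.05,0,-0.041,0,-0.05,0,-0.041,0,-0.05,0]}}

```text
clock: 11.75
tool_pos: [562.6, 181.8, 116.7]
tcp_rot: [-0.001, -0.0, 1.0, -0.0]
wrist_force: [-8.8, 1.6, 4.5]
width: 0.098
```

{"fn": "servo_tool", "kwargs": {"commands": [-0.011,0,-0.012,0,-0.022,0,-0.022,0,-0.036,0,-0.03,0,-0.05,0,-0.037,0,-0.065,0,-0.043,0,-0.08,0,-0.048,0,-0.089,0,-0.05,0,-0.089,0,-0.05,0,-0.089,0,-0.05,0,-0.089,0,-0.05,0]}}

```text
clock: 13.0
tool_pos: [609.1, 181.2, 143.0]
tcp_rot: [0.001, -0.0, 1.0, -0.0]
wrist_force: [-3.8, -1.4, 6.5]
width: 0.102
```

Run:
```python
from h import *
o=env.observe(); a=env.snapshot("side"); w=env.snapshot("wrist"); b=env.snapshot("scene")
np.savez("/tmp/s3.npz",**a);np.savez("/tmp/w3.npz",**w)
print(o["clock"],o["tool_pos"],o["wrist_force"],o["width"])
top=np.hstack([cv2.resize(a["pixels"][120:280,220:380],(400,400)),cv2.resize(b["pixels"][110:270,250:410],(400,400))])
cv2.imwrite("pics/e1.png",top); cv2.imwrite("pics/w3.png",w["pixels"])
```

```text
13.0 [609.0586196  181.22753443 143.03188942] [-3.81331193 -1.41317763  6.4959422 ] 0.10185181842639478
```

View pics/e1.png

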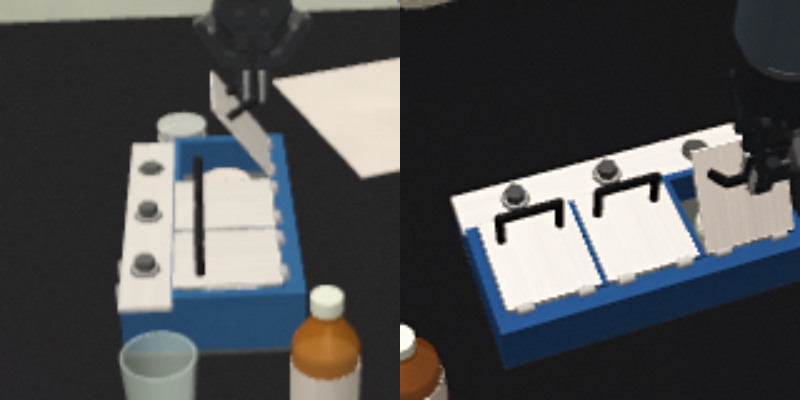

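View pics/w3.png

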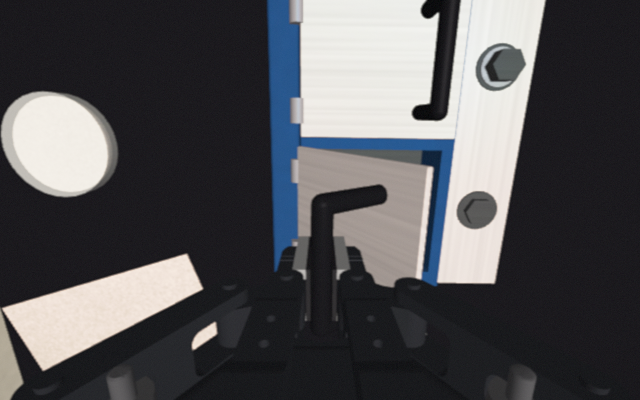

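The lid is open in both views with the other two shut. The bar is in the pads, and the sunk left bolt is at (477,210). I'll fit a plane to the lid for its angle.

Run:
```python
from h import *
o=env.observe(); s=dict(np.load("/tmp/w3.npz"))
P=np.array([zpix("wrist",s,o,u,v) for u,v in [(u,v) for v in range(168,188,3) for u in range(310,420,5)]+[(u,v) for v in range(215,265,4) for u in range(365,415,4)]])
for _ in range(4):
    c=P.mean(0);n=np.linalg.svd(P-c)[2][2];r=abs((P-c)@n);P=P[r<max(3,2*np.median(r))]
n*=np.sign(n[2]);print(len(P),n.round(3),"deg",np.degrees(np.arccos(n[2])).round(1),"rms",r.std())
a=o
print(o["clock"],o["wrist_force"])
```

```text
320 [ 0.811 -0.007  0.586] deg 54.2 rms 0.294013406253725
13.15 [-4.72880647 -2.06615168  6.10304163]
```

54°. I'll ease it back to about 51° and settle.

{"fn": "servo_tool", "kwargs": {"commands": [0.004,0,0,0,0.008,0,0,0,0.008,0,0,0,0.008,0,0,0,0.008,0,0,0,0.008,0,0,0,0.008,0,0,0,0.008,0,0,0]}}

```text
clock: 14.15
tool_pos: [604.9, 181.3, 142.1]
tcp_rot: [0.001, -0.0, 1.0, -0.0]
wrist_force: [-4.3, -3.6, 6.7]
width: 0.099
```

Run:
```python
from h import *
def ang():
    o=env.observe(); s=env.snapshot("wrist")
    P=np.array([zpix("wrist",s,o,u,v) for u,v in [(u,v) for v in range(168,188,3) for u in range(310,420,5)]+[(u,v) for v in range(215,265,4) for u in range(365,415,4)]])
    for _ in range(4):
        c=P.mean(0);n=np.linalg.svd(P-c)[2][2];r=abs((P-c)@n);P=P[r<max(3,2*np.median(r))]
    print(o["clock"],len(P),"deg",np.degrees(np.arccos(abs(n[2]))).round(2),o["tool_pos"].round(1),o["wrist_force"].round(1),o["width"].round(3),abs(o["joint_vel"]).max().round(4)); return s
for i in range(6): s=ang()
a=np.load("/tmp/side.npz")["pixels"].astype(int); b=env.snapshot("side")["pixels"].astype(int)
d=abs(a-b).max(2)
for n,(u0,u1,v0,v1) in dict(beaker=(265,302,252,302),bottle=(333,367,235,295),dish=(280,298,164,176),otherlids=(270,335,205,255)).items(): print(n,"changed px",(d[v0:v1,u0:u1]>40).sum())
cv2.imwrite("pics/side4.png",b.astype(np.uint8)[100:320,200:440].repeat(2,0).repeat(2,1))
```

```text
Traceback (most recent call last):
AttributeError: 'float' object has no attribute 'round'
```

Run:
```python
from h import *
def ang():
    o=env.observe(); s=env.snapshot("wrist")
    P=np.array([zpix("wrist",s,o,u,v) for u,v in [(u,v) for v in range(168,188,3) for u in range(310,420,5)]+[(u,v) for v in range(215,265,4) for u in range(365,415,4)]])
    for _ in range(4):
        c=P.mean(0);n=np.linalg.svd(P-c)[2][2];r=abs((P-c)@n);P=P[r<max(3,2*np.median(r))]
    print(round(o["clock"],2),len(P),"deg",np.degrees(np.arccos(abs(n[2]))).round(2),o["tool_pos"].round(1),o["wrist_force"].round(1),o["width"],abs(o["joint_vel"]).max()); return s
for i in range(6): s=ang()
a=np.load("/tmp/side.npz")["pixels"].astype(int); b=env.snapshot("side")["pixels"].astype(int)
d=abs(a-b).max(2)
for n,(u0,u1,v0,v1) in dict(beaker=(265,302,252,302),bottle=(333,367,235,295),dish=(280,298,164,176),otherlids=(270,335,205,255)).items(): print(n,"changed px",(d[v0:v1,u0:u1]>40).sum())
cv2.imwrite("pics/side4.png",b.astype(np.uint8)[100:320,200:440].repeat(2,0).repeat(2,1))
```

```text
14.2 262 deg 51.48 [604.9 181.3 142.1] [-4.6 -2.5  7.6] 0.10122545314758633 0.002865482986860536
14.25 255 deg 51.53 [604.9 181.4 142.1] [-4.3 -3.5  7.1] 0.09835190063593409 0.0019740887546202727
14.3 253 deg 51.56 [604.9 181.3 142.1] [-3.8 -3.3  6.8] 0.10514965655259609 0.0016547961088137163
14.35 319 deg 51.42 [604.9 181.4 142.1] [-4.  -3.3  7.5] 0.09986518395495443 0.0015308121287170118
14.4 319 deg 51.44 [604.9 181.4 142.1] [-3.4 -3.6  7.7] 0.10275269224310382 0.0016223435598781435
14.45 256 deg 51.67 [604.9 181.4 142.1] [-3.5 -3.   6.7] 0.09662392440553788 0.0018312628251301124
beaker changed px 0
bottle changed px 0
dish changed px 18
otherlids changed px 0
```

View pics/side4.png

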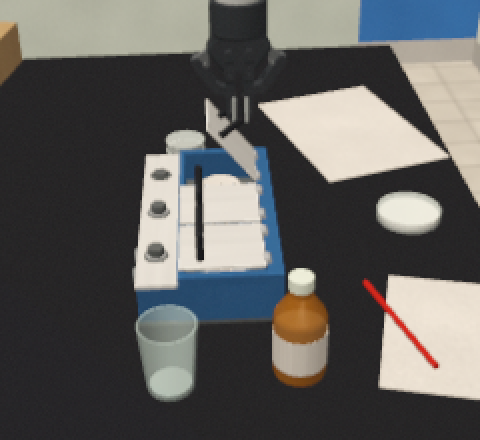

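The lid holds at 51.5° and is still. The beaker, bottle and other lids are unchanged. The 18 changed pixels at the dish window are where the left bar used to cross it.

```bash
python3 -c "
from workcell import env
print(env.close_job())"
```

```text
the job is handed in; nothing more can be done
None
```

I tapped the bolts left, middle, right. The left one is loose, and I handed the job in with its lid held open at about 51.5°.

- **Bolts:** The left bolt sank about 8 mm at roughly 2 N, then stood on its stop at about 10 N. The middle and right bolts stayed at z = 74 under 8–9 N, so they are tight.
- **Lid:** I gripped the left lid's handle and swung it up about its hinge. It first opened to 54°, so I eased it back. A plane fitted to the lid in the wrist camera gave 51.4–51.7° over six readings, with the arm still.
- **Last checks:**
  - The wrist force was a steady 8–9 N, with the grip opening at about 8.5 mm, in line with the 10 mm bar.
  - In before-and-after images the beaker, bottle and other two lids showed no change.
  - The dish stack region showed 18 changed pixels. I put these down to the left handle no longer crossing it and did not measure the stack separately.
- **Script error:** One checking script failed on a formatting mistake and was run again. The arm was not affected.

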